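# Let a flat carton past the spring stop of a packing-bench wheel lane

## Robot

A 6-joint arm with a two-finger parallel gripper is mounted at the origin on the work surface. World frame = base frame: x ahead of the robot, y to its left, z up, the work surface at z = 0. Lengths are in m, angles in rad, forces in N, time in s.
With the tool pointing down it reaches from about 0.325 to 0.775 m from the base axis. Payload 5.5 kg.
Tool frame: the origin (TCP) lies on the front face of the gripper's body, between the roots of the fingers; the fingertips stand 80 mm ahead of it and the grasp point (between the pads) lies 61 mm ahead of it; z points along the fingers, y is the line along which they close (so a half turn about z gives the same grasp; the last joint's range is limited). The gripper opens to 88 mm and grips with 3 to 60 N. Pads are 20 mm wide; open, the fingers measure 115 mm over their backs; the gripper's body (75 mm by 178 mm) begins 61 mm behind the grasp point.
Start: joints at [1.15, 0.091, 1.231, -0, 1.82, -0.057], TCP at [0.214, 0.561, 0.303] pointing down, gripper open.
Joint ranges: [-2.87, 2.87], [-0.86, 2.18], [0.17, 2.46], [-1.51, 4.65], [0.06, 2.69], [-2.65, 2.65]. Speed limits (rad/s): [2.57, 2.57, 3.01, 3.14, 3.14, 3.14].

## Interface

Orientations are given as a rotation vector (axis times angle).
In Python, from cell import arm, gripper_to, status, vision, workorder, spot_in gives the robot as it stands. Calls block until the motion is done:
- arm.reach(position, orientation): joint-space move of the TCP to a pose.
- arm.movel(position, ori=None, velocity=0.15, max_force=None): straight line of the TCP; ori=None keeps the orientation; velocity is the mean speed in m/s. With max_force (N) it stops when the force on the tool has changed by that much, and returns True; else False.
- arm.set_joints(angles): joint-space move.
- gripper_to(opening, effort=None): opening from 0.0 (shut) to 1.0 (fully open); effort is the grip in N (None keeps the last); returns when the fingers have stopped.
- arm.dwell(seconds).
- arm.ik(position, orientation): joint angles nearest the present ones, or None.
- status.read_state(): the state.
- vision.camera(name): name is "scene" or "top" or "wrist"; returns the picture (400x640x3 uint8, blue, green, red); there is no depth.
- vision.get_calibration(name): a dict with "intrinsics" (3x3 intrinsics, pixels), "dist_coeffs" ([k1, k2, p1, p2, k3] as OpenCV has them; the pictures are not rectified), "extrinsics" (4x4, takes a point from world to camera coordinates). Camera axes: x right, y down, z forward; pixel columns grow to the right and rows downward; lengths in m; the calibration is good to about 2 mm. A picture is of the moment at which its call begins: read the wrist's pose just before it. get_calibration takes no time and is no camera call; for the wrist camera it gives the pose at the moment of the call.
A pose or a line that the arm cannot do raises arm.Unreachable and nothing moves.
- workorder.hand_in(): hands the job in; it is judged then, once.
Trained networks look in the newest picture that a camera, given by its name, has taken for a name from the list of things; names that differ only in an ending like _2 or _b are one class to them, and where a whole thing is asked for, a point or a joint stands for the part that bears it (a point fixed in the world has none). Each returns a list of dicts, best first, with "confidence" (0 to 1); they miss things now and then, are a little off and sometimes report something else, mostly with a low value. They report only what shows in the picture. A call takes as long as a camera call. They do not tell look-alikes from the thing itself.
- spot_in(camera, query): "extent" ([left, top, right, bottom] in pixels, round what is visible of it).
The state is a dict: "time": time; "q": joint angles; "joint_vel": joint speeds; "effort": joint torques, N m; "position": TCP position; "ee_rot": TCP orientation; "wrist_force": force on the tool from outside, world axes, zero at the start; "moment": the same for the moment, N m; "finger_gap": opening from 0.0 (shut) to 1.0 (fully open); "gripper_force": force on a finger pad.
Only numpy, scipy, OpenCV 4.12 (cv2) and the standard library are available. Lean on these libraries where they do the work, as an engineer would, in place of code of your own. Each camera call takes 0.05 s, during which the arm holds its last target. There are 200 camera calls.

## Task

A flat postal carton waits on the bench-top wheel lane behind two spring-loaded stop pins. Behind the carton, press the long flat release bar between the two rows of wheels down with a fingertip so that the pins sink below the wheels, and keep it held down while you push the carton along the lane with the finger until the whole carton is past the pins; then let the bar go and come clear, so that the pins spring up behind the carton and shut it in the end bay. Nothing is picked up: the carton stays flat on the wheels, and everything else on the bench stays where it is.

Things in the scene. Friction and masses are not known exactly. Their poses are not given: they have to be found in the camera images.
- lane: The wheel lane: aluminium frame 540 mm long, 210 mm wide, fixed to the bench. Origin at bench level under its middle line; x across, y along the lane the way the carton must travel, z up; it runs from y = -235 (open infeed end) to 305 mm. Aluminium side guides, 178 mm apart, stand up to 87 mm above the bench.
- wheels (a point): Point on the lane's middle line, above the lane's origin, level with the wheel tops, 75 mm above the bench. The carton rides on two rows of free-turning grey wheels (40 mm diameter, 16 mm wide, centred at lane x = -45 and +45 mm). The slot between the rows is 74 mm wide and open from above.
- pins (a point): Point midway between the two steel stop pins, level with the wheel tops (lane y = 100 mm). The pins are 14 mm thick, upright, at lane x = -72 and +72 mm, and stand 12 mm above the wheel tops when up.
- end_stop (a point): Middle of the face of the end stop's rubber buffers (lane y = 287 mm), which closes the end bay; the end stop's plate is 102 mm high.
- bar_mid (a point): Middle of the top face of the steel release bar: a flat strip 34 mm wide, 367 mm long, lying along the middle of the slot from lane y = -212 to +155 mm, running beneath the carton and on between the pins. Its top is 72 mm above the bench when up; it goes straight down with the pins wherever along it you press, and a finger can slide along it.
- stop (a joint): How far the bar and its two pins are pressed down, m: 0 = up (pins 12 mm proud of the wheels), 0.012 = pins level with the wheel tops, 0.017 = bottomed. A spring returns it; about 5 N starts it and 9 to 10 N holds it fully down.
- carton_mid (a point): Centre (half-way up) of the flat brown carton, 164 mm across the lane (x), 150 mm along it (y), 28 mm high, 0.3 to 0.65 kg; same axes as the lane, to within 0.03 rad at the start. It rests on the wheels, its centre 89 mm above the bench, and starts 5 to 65 mm short of the pins. It rolls easily and has 37 mm of bay length to spare beyond the pins.
- carton: The same carton: centre of its underside, axes as above.
- tape_roll: Bystander, to be left alone: roll of brown packing tape lying flat, 96 mm across, 48 mm high. Origin at its underside.
- label_roll: Bystander, to be left alone: roll of white labels standing on end, 90 mm across, 60 mm high. Origin at its underside.
- parcel: Bystander, to be left alone: small brown box, 90 x 60 x 45 mm high. Origin at its underside.
- knife: Bystander, to be left alone: safety knife lying flat, 130 mm long, 14 mm thick. Origin at its underside.
- marker: Bystander, to be left alone: marker pen lying flat, 127 mm long, 19 mm thick. Origin at its underside.
- tape_gun: Bystander, to be left alone: hand tape dispenser standing on its foot, about 220 mm long, 91 mm high. Origin at its underside.
- mug: Bystander, to be left alone: white mug, 80 mm across, 92 mm high. Origin at its underside.
Mind the look-alikes: they are no part of the job. What is shaped like the carton but grey or purple is not meant.

How it is judged:
On the way, in this order (a step that is already met when the one before it is completed fails the run):
1. the release bar is pressed so that the pins are below the wheel tops, with the carton still behind the pins (value of joint stop above 0.0125 m and y of carton_mid in the frame of lane below 0.025 m), for 0.1 s.
2. the whole carton is past the pins with the bar still held down by the fingers (value of joint stop above 0.0125 m and y of carton_mid in the frame of lane above 0.184 m and contact force between the fingers and stop above 1 N), for 0.1 s.
At the end, for the whole second after the job is handed in: The whole carton lies flat on the wheels in the end bay, its rear face beyond the two pins and at rest, and the pins are up again behind it (within 3 mm of their full height) (y of carton_mid in the frame of lane between 0.18 and 0.222 m and x of carton_mid in the frame of lane between -0.02 and 0.02 m and z of carton_mid in the frame of lane between 0.083 and 0.095 m and value of joint stop below 0.003 m and linear speed of carton below 0.02 m/s and angle between the y axis of carton and the y axis of lane, either way round below 0.12 rad); the robot touches nothing.
It fails at once if the carton is lifted, or tipped off the wheels (more than 15 mm or 0.15 rad) (z of carton_mid in the frame of lane above 0.104 m or angle between carton's own z axis and vertical above 0.15 rad).
It fails at once if the bar is let up while the carton is over the pins (y of carton_mid in the frame of lane between 0.04 and 0.165 m and value of joint stop below 0.0105 m).
It fails at once if something else on the bench is shifted by more than 20 mm (distance of any of tape_roll, label_roll, parcel, knife, marker, tape_gun, mug from where it was at the start of the episode above 0.02 m).
It also fails if it takes over 43 s, if anything falls off the work surface, if the arm or the gripper's body presses on something with over 40 N, if the wrist force passes 120 N, or if a joint passes its speed limit or range.

## Working session

There is one attempt and no reset: what is moved stays moved. The work goes in short steps, each a Python script; the robot and the scene stay as the last script left them, time stands still between calls to the robot, and variables do not carry over. Pictures are saved under pics/ and viewed, at most 10 in all, crops included, and the job is handed in when it is done.

```bash
ls; mkdir -p pics
python3 - <<'E'
from cell import arm, gripper_to, status, vision, workorder, spot_in
import cv2
for n in("top","scene"):
    cv2.imwrite(f"pics/{n}0.png",vision.camera(n))
    c=vision.get_calibration(n); print(n,c)
    for q in ("lane","carton","stop"): print(q,[(d["extent"],round(d["confidence"],2)) for d in spot_in(n,q)][:4])
s=status.read_state(); print(s["time"],s["ee_rot"])
E
```

```text
pics
top {'intrinsics': array([[406.83995604,   0.        , 318.95115832],
       [  0.        , 406.83995604, 200.18373036],
       [  0.        ,   0.        ,   1.        ]]), 'dist_coeffs': array([-0.07220343,  0.        ,  0.        ,  0.        ,  0.        ]), 'extrinsics': array([[ 0.00939329, -0.9996501 ,  0.0247275 ,  0.04957209],
       [-0.9941465 , -0.01199755, -0.10737219,  0.58810307],
       [ 0.10763129, -0.02357418, -0.99391135,  1.19532675],
       [ 0.        ,  0.        ,  0.        ,  1.        ]])}
lane [([197.3, 170.8, 395.5, 288.1], 0.94)]
carton [([437.5, 158.7, 507.8, 223.3], 0.92), ([416.9, 258.6, 473.2, 317.1], 0.91), ([290.4, 189.6, 355.3, 260.8], 0.67)]
stop [([256.2, 201.7, 379.4, 258.1], 0.9)]
scene {'intrinsics': array([[437.47769944,   0.        , 313.81645263],
       [  0.        , 437.47769944, 204.59403719],
       [  0.        ,   0.        ,   1.        ]]), 'dist_coeffs': array([-0.09849458,  0.        ,  0.        ,  0.        ,  0.        ]), 'extrinsics': array([[-0.48832759,  0.87261181, -0.00920871,  0.22374762],
       [ 0.72769191,  0.40135832, -0.55621577, -0.38917301],
       [-0.48166446, -0.27831661, -0.83098689,  1.83609413],
       [ 0.        ,  0.        ,  0.        ,  1.        ]])}
lane [([253.9, 161.1, 420.3, 255.2], 0.85)]
carton [([169.5, 157.3, 219.1, 193.2], 0.81), ([233.7, 111.7, 285.8, 154.9], 0.6), ([291.6, 169.3, 344.0, 218.0], 0.59)]
stop [([271.3, 185.0, 375.1, 220.9], 0.95)]
0.4 [-5.68274718e-01 -3.08971682e+00  4.00285886e-04]
```

Run:
```python
import cv2
a=cv2.imread("pics/top0.png"); 
cv2.imwrite("pics/top_crop.png",cv2.resize(a[150:310,180:420],None,fx=3.3,fy=3.3,interpolation=cv2.INTER_CUBIC))
```

```text
(no output)
```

View pics/top0.png

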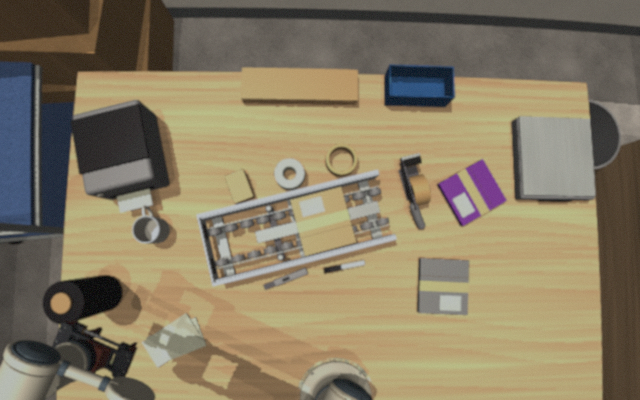

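View pics/top_crop.png

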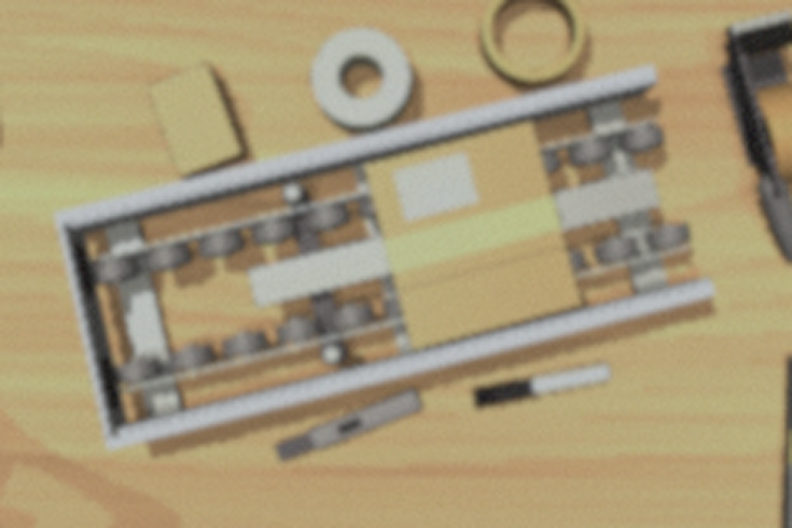

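The candidates are the brown carton in the lane at (326,224), the purple one at (472,192) and the grey one at (443,287). The brown one on the wheels is the one meant, and the crop confirms it. The end stop is at the image left, the pins are at about (269,208) and (281,257), and the open bar end is at about (380,209). Next I'll fit the lane pose.

```bash
cat > fit.py <<'E'
import numpy as np,cv2
from scipy.optimize import least_squares
from cell import vision
c=vision.get_calibration("top");K,D,E=c["intrinsics"],c["dist_coeffs"],c["extrinsics"]
# crop px -> lane point
L=[((293,192),(.072,.1,.087)),((333,353),(-.072,.1,.087)),((657,175),(.017,-.212,.072)),((664,214),(-.017,-.212,.072)),
((250,268),(.017,.155,.072)),((260,305),(-.017,.155,.072)),((655,76),(.095,-.235,.087)),((712,290),(-.095,-.235,.087))]
px=np.array([l[0] for l in L],float)/3.3+[180,150]; P=np.array([l[1] for l in L])
def toW(p,P):
    s,k=np.sin(p[2]),np.cos(p[2]); return np.c_[p[0]+k*P[:,0]-s*P[:,1],p[1]+s*P[:,0]+k*P[:,1],P[:,2]]
def res(p): return (cv2.projectPoints(toW(p,P),cv2.Rodrigues(E[:3,:3])[0],E[:3,3],K,D)[0][:,0]-px).ravel()
r=least_squares(res,[.5,0,.2]); print(r.x,np.round(r.fun.reshape(-1,2),1).tolist())
C=np.array([(535,122),(582,305),(362,165),(408,350)],float)/3.3+[180,150]
u=cv2.undistortPoints(C[:,None],K,D)[:,0]; d=np.c_[u,np.ones(4)]@E[:3,:3]; o=-E[:3,:3].T@E[:3,3]
w=o+d*((.103-o[2])/d[:,2])[:,None]
a=r.x[2];R=np.array([[np.cos(a),-np.sin(a)],[np.sin(a),np.cos(a)]])
print(np.round((w[:,:2]-r.x[:2])@R,4))
np.save("lane.npy",r.x)
E
python3 fit.py
```

```text
[0.51127699 0.08494602 0.24283736] [[0.5, -0.1], [-0.4, 0.4], [-0.9, -0.7], [-0.1, -1.2], [-0.4, 0.1], [-0.9, 0.4], [1.6, 1.1], [0.6, -0.1]]
[[ 0.0816 -0.1161]
 [-0.0806 -0.1179]
 [ 0.0794  0.0376]
 [-0.0832  0.035 ]]
```

```bash
cat > h.py <<'E'
import numpy as np
from scipy.spatial.transform import Rotation as Ro
from cell import arm, gripper_to, status, vision, workorder, spot_in
p=np.load("lane.npy");a=p[2];ca,sa=np.cos(a),np.sin(a)
def W(y,tip,x=0): return [p[0]+ca*x-sa*y,p[1]+sa*x+ca*y,tip+.08]
def ori(s):
    Y=s*np.array([ca,sa,0]);Z=np.array([0,0,-1.]);return Ro.from_matrix(np.c_[np.cross(Y,Z),Y,Z]).as_rotvec()
def rep(t=""):
    s=status.read_state();q=s["position"];d=np.array(q[:2])-p[:2]
    print(t,round(s["time"],2),"lane x,y,tip",np.round([d@[ca,sa],d@[-sa,ca],q[2]-.08],4),"F",np.round(s["wrist_force"],1))
E
python3 - <<'E'
from h import *
import cv2
q=status.read_state()["q"]
for s in(1,-1): print(s,np.round(arm.ik(W(-.16,.2),ori(s)),2),np.round(arm.ik(W(.11,.057),ori(s)),2))
s=min((1,-1),key=lambda s:abs(arm.ik(W(-.16,.2),ori(s))[5]))
np.save("s.npy",s)
gripper_to(0.0,10)
arm.reach(W(-.16,.2),ori(s)); arm.movel(W(-.16,.085)); rep("above")
cv2.imwrite("pics/top1.png",cv2.resize(vision.camera("top")[150:310,180:420],None,fx=3.3,fy=3.3))
cv2.imwrite("pics/wr1.png",vision.camera("wrist"))
E
```

```text
1 [-0.19 -0.04  1.4  -0.    1.78 -0.43] [ 0.31 -0.09  1.71 -0.    1.53  0.07]Traceback (most recent call last):
  File "<stdin>", line 4, in <module>
    return _wrapfunc(a, 'round', decimals=decimals, out=out)
    return _wrapit(obj, method, *args, **kwds)
    result = getattr(arr, method)(*args, **kwds)
TypeError: unsupported operand type(s) for *: 'NoneType' and 'float'
```

Only s=1 is reachable, so I'll use it.

Run:
```python
from h import *
import cv2
gripper_to(0.0,10)
arm.reach(W(-.16,.2),ori(1)); arm.movel(W(-.16,.085)); rep("above")
print(status.read_state()["finger_gap"])
cv2.imwrite("pics/top1.png",cv2.resize(vision.camera("top")[150:310,180:420],None,fx=3.3,fy=3.3))
cv2.imwrite("pics/wr1.png",vision.camera("wrist"))
```

```text
above 5.19 lane x,y,tip [ 0.0005 -0.1601  0.0862] F [ 0.6 -0.4  0.2]
0.005842075944190905
```

View pics/wr1.png

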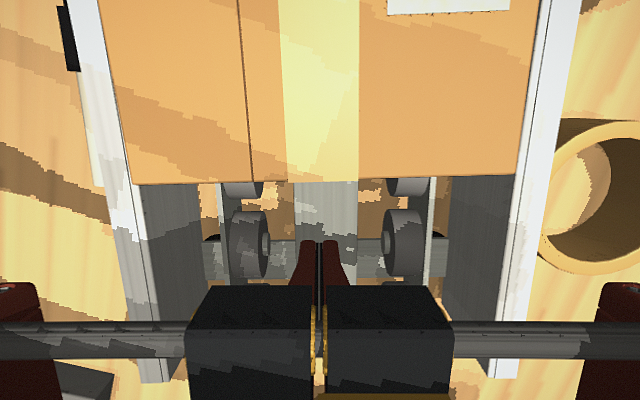

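The wrist view shows the closed fingertips at (320,245), centred over the bar. The carton's rear edge at row ~182 is well clear ahead, so I can press.

Run:
```python
from h import *
for z in(.075,.066,.0565):
    print(arm.movel(W(-.16,z),velocity=.04,max_force=30)); arm.dwell(.3); rep(z)
```

```text
False
0.075 5.99 lane x,y,tip [ 0.     -0.16    0.0752] F [-1.  -0.8 -0.8]
False
0.066 6.67 lane x,y,tip [ 0.0005 -0.1602  0.0671] F [-0.3 -0.6  5.7]
False
0.0565 7.35 lane x,y,tip [ 0.0005 -0.1602  0.0581] F [-2.1  0.   6.9]
```

Run:
```python
from h import *
arm.movel(W(-.16,.0545),velocity=.03,max_force=30); arm.dwell(.3); rep("down")
for y,v in((-.13,.06),(0,.06),(.05,.05),(.09,.04)):
    f=arm.movel(W(y,.0545),velocity=v,max_force=30); rep(f"{y} {f}")
    if f: break
import cv2
cv2.imwrite("pics/top2.png",cv2.resize(vision.camera("top")[150:310,180:420],None,fx=3.3,fy=3.3))
cv2.imwrite("pics/wr2.png",vision.camera("wrist")); arm.dwell(.2); rep()
```

```text
down 7.9 lane x,y,tip [ 0.0005 -0.1602  0.0561] F [-2.5  0.5  8.6]
-0.13 False 8.55 lane x,y,tip [ 0.0012 -0.1312  0.057 ] F [ 1.5 -3.4  8.7]
0 False 10.87 lane x,y,tip [ 0.0013 -0.0018  0.0568] F [ 1.  -6.2  9.3]
0.05 False 12.02 lane x,y,tip [0.0013 0.0486 0.0567] F [ 1.8 -5.4  9.4]
0.09 False 13.17 lane x,y,tip [0.0013 0.0886 0.0567] F [ 1.6 -5.3  9.4]
 13.47 lane x,y,tip [0.0013 0.0885 0.0566] F [ 1.4 -4.4  9.5]
```

View pics/top2.png

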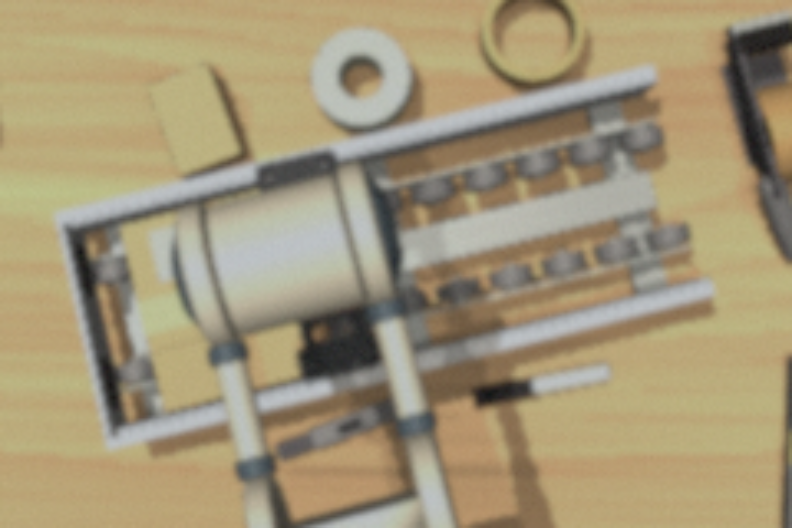

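View pics/wr2.png

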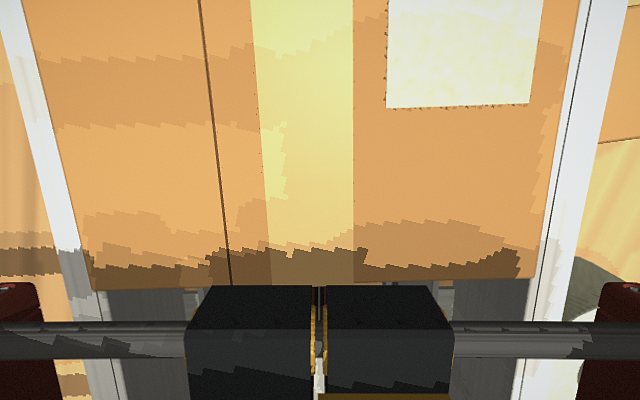

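The carton is flat and straight, just ahead of the finger. I'll locate its rear edge from the wrist corners at about (92,290) and (548,277), then finish the push.

```bash
cat >> h.py <<'E'
import cv2
def back(n,pts,z):
    c=vision.get_calibration(n);E=c["extrinsics"];u=cv2.undistortPoints(np.array(pts,float)[:,None],c["intrinsics"],c["dist_coeffs"])[:,0]
    d=np.c_[u,np.ones(len(u))]@E[:3,:3];o=-E[:3,:3].T@E[:3,3];w=o+d*((z-o[2])/d[:,2])[:,None]
    return np.round((w[:,:2]-p[:2])@np.array([[ca,-sa],[sa,ca]]),4)
E
python3 - <<'E'
from h import *
print(back("wrist",[(92,290),(548,277)],.103),back("top",[(120/3.3+180,225/3.3+150),(160/3.3+180,410/3.3+150)],.103))
arm.movel(W(.112,.0545),velocity=.025,max_force=30); arm.dwell(.4); rep("end")
cv2.imwrite("pics/wr3.png",vision.camera("wrist"))
E
```

```text
[[-0.0832  0.0985]
 [ 0.0855  0.1033]] [[ 0.0764  0.2504]
 [-0.0842  0.2501]]
end 14.9 lane x,y,tip [0.0013 0.1105 0.0566] F [ 0.8 -6.1  8.8]
```

View pics/wr3.png

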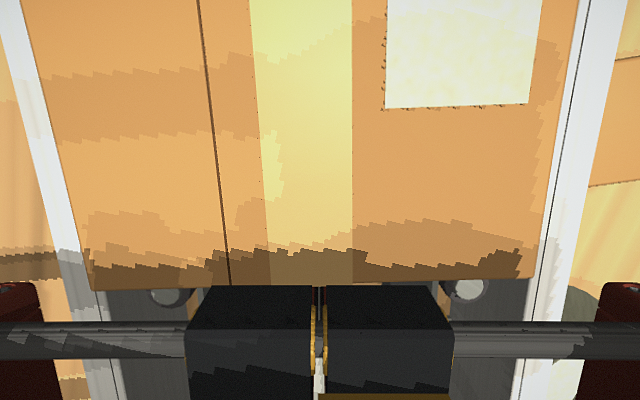

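The pins now show behind the rear edge at (168,293) and (467,289). The rear edge is at lane y ≈ 0.122, so the carton's centre is at ≈ 0.197. I'll back off slightly with the bar still held, then let it up.

Run:
```python
from h import *
arm.movel(W(.104,.0545),velocity=.02); arm.dwell(.3); rep("back")
arm.movel(W(.104,.085),velocity=.05); rep("up")
arm.movel(W(.104,.2)); 
arm.movel(W(-.1,.25)); arm.dwell(.5); rep()
cv2.imwrite("pics/top4.png",cv2.resize(vision.camera("top")[150:310,180:420],None,fx=3.3,fy=3.3))
```

```text
back 15.8 lane x,y,tip [0.0011 0.1054 0.0566] F [-1.7  5.2  8.9]
up 16.56 lane x,y,tip [-0.0003  0.1039  0.0842] F [-0.8  0.8 -0.2]
 19.52 lane x,y,tip [ 0.     -0.0999  0.25  ] F [ 0.2  0.2 -0.8]
```

View pics/top4.png

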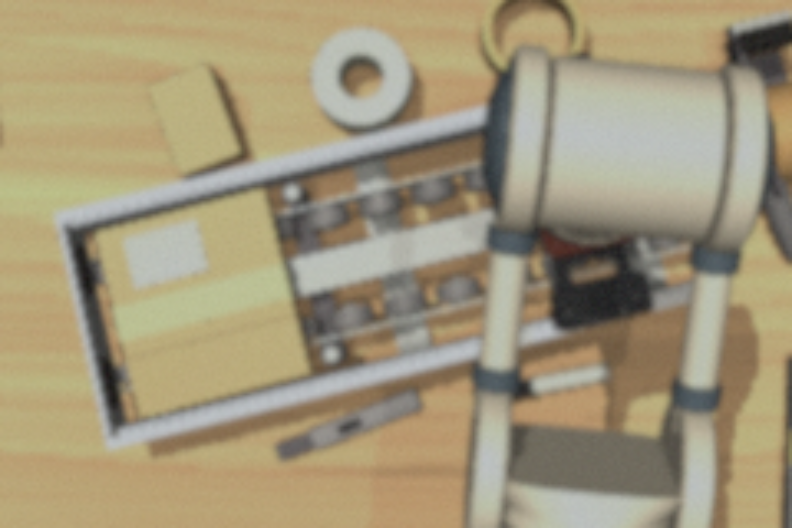

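The carton is in the bay, with its rear edge running from (268,187) to (310,375). The pins are back at their original pixels (293,192) and (333,353), and nothing else has moved.

Run:
```python
from h import *
print(back("top",np.array([(268,187),(310,375)])/3.3+[180,150],.103))
print(workorder.hand_in())
```

```text
[[ 0.0793  0.1201]
 [-0.0846  0.1204]]
the job is handed in; nothing more can be done
None
```

The job is handed in: the carton is shut in the end bay with its centre at about lane y = 0.195 m, the pins are up behind it, the arm is clear and nothing else has moved; no verdict came back.

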